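# Unlock the spare-parts drawer with its red key

## Robot

A 6-joint arm with a two-finger parallel gripper is mounted at the origin on the work surface. World frame = base frame: x ahead of the robot, y to its left, z up, the work surface at z = 0. Lengths are in mm, angles in rad, forces in N, time in s.
With the tool pointing down it reaches from about 225 to 875 mm from the base axis. Payload 3.4 kg.
Tool frame: the origin (TCP) lies at the very end of the fingers, on their centre line; the grasp point (between the pads) lies env.grip_point_offset behind it (env.grip_point_offset is the distance from the TCP to the grasp point, in mm); z points along the fingers, y is the line along which they close (so a half turn about z gives the same grasp; the last joint's range is limited). The gripper opens to 85 mm and grips with 20 to 120 N. Pads are 22 mm wide; open, the fingers measure 114 mm over their backs; the gripper's body (76 mm by 85 mm) begins 54 mm behind the grasp point. The pads swing forward as they close: fully open they stand 13 mm farther back than shut.
Start: joints at [-1.412, 0.276, 1.505, -0, 1.361, -0.121], TCP at [158.792, -552.673, 231.328] pointing down, gripper open.
Joint ranges: [-2.89, 2.89], [-0.75, 2.08], [0.22, 2.7], [-1.18, 4.32], [0.11, 2.71], [-2.7, 2.7]. Speed limits (rad/s): [2.57, 2.57, 3.14, 3.14, 3.14, 3.14].

## Interface

Orientations are given as [roll, pitch, yaw] about the fixed x, y, z axes, in that order (R = Rz(yaw) Ry(pitch) Rx(roll)).
In Python, from cell import env, cams gives the robot as it stands.
- The arm moves only by the shell command python3 -m pendant 'ROWS' [FORCE]. ROWS is JSON, a list of rows, each an object of numbers: "tx", "ty", "tz": the shift along the tool's x, y, z in cm; "twist": the turn about the tool's z in degrees; "hand": the closure, from 0 (fully open) to 1 (shut). In form: [{"tx": .., "ty": .., "tz": .., "twist": .., "hand": ..}, ...]. A call has 1 to 20 rows; each row is the pose to reach, as a shift and turn from the pose commanded when the call began, along the tool's axes at that moment; what a row does not reach only later rows make up. A row lasts 1/12 s, in which the tool goes at most 41.7 mm and 7.16 degrees, less where a joint would pass 70% of its speed; a pose out of reach is approached as far as the arm can. A call with a gripper value outside its range is refused whole. The fingers move at their own pace and stop on an object; FORCE is the grip in N (left out, the last holds). Time passes only in rows, so rows that repeat a pose let the fingers close. It gives the time, the measured TCP pose, the force, the opening and the grip force at its end, in the units of the state.
- env.get_obs(): the state, without advancing time (a new reading comes with each control period).
- cams.camera(name): name is "scene" or "top" or "wrist"; returns (picture, depth): 480x640x3 uint8, red, green, blue; 480x640 float32, mm along the optical axis (not along the pixel's ray), 0 where there is no reading.
- cams.get_calibration(name): a dict with "mtx" (3x3 intrinsics, pixels), "dist" ([k1, k2, p1, p2, k3] as OpenCV has them; the pictures are not rectified), "cam_to_world" (4x4, takes a point from camera to world coordinates). Camera axes: x right, y up, looking along -z (the intrinsics and any distortion apply to the point x, -y, -z); pixel columns grow to the right and rows downward; lengths in mm; the calibration is good to about 2 mm. A picture is of the moment at which its call begins: read the wrist's pose just before it. get_calibration takes no time and is no camera call; for the wrist camera it gives the pose at the moment of the call.
- env.job_done(): hands the job in; it is judged then, once.
The state is a dict: "clock": time; "joints": joint angles; "qvel": joint speeds; "joint_efforts": joint torques, N m; "tool_pos": TCP position; "orientation": TCP orientation; "contact_force": force on the tool from outside, world axes, zero at the start; "wrist_torque": the same for the moment, N m; "gripper_width": opening from 0.0 (shut) to 1.0 (fully open); "grasp_force": force on a finger pad.
Only numpy, scipy, OpenCV 4.12 (cv2) and the standard library are available. Lean on these libraries where they do the work, as an engineer would, in place of code of your own. Each camera call takes 0.05 s, during which the arm holds its last target. There are 200 camera calls.

## Task

Take the red key out of the wooden key stand, push it fully home into the red-framed keyhole on top of the grey parts cabinet, and turn it clockwise until the hidden bolt lets go and the drawer springs open. Leave the key standing in the lock, let go of it, and do not disturb the other two keys in the stand.

Things in the scene. Friction and masses are not known exactly. Their poses are not given: they have to be found in the camera images.
- red_key: The key for this lock: steel, upright, red bow on top, 82 mm tall, about 60 g. Origin at the centre of its lower tip; z up the shank, x along the width of blade and bow. Blade at the lower end: 26 mm wide (x), 6.5 mm thick (y), 12 mm tall, lower edge rounded. Same after a half turn about z. It starts in any one of the stand's three slots, hanging by its collar.
- red_key_bow (a point): Centre of the red plastic bow, 66 mm above the key's tip; axes as the key. The bow is 34 mm wide (x), 10 mm thick (y), 32 mm tall; grip it across its 10 mm thickness.
- red_key_collar (a point): Centre of the underside of the key's round collar, 24 mm above its tip; axes as the key. The collar is 22 mm in diameter and 4 mm tall and stops the key when it is fully home. The shank between collar and bow is 7 mm in diameter, 22 mm long.
- yellow_key: A similar key with a yellow bow, blade 33 mm wide: does not fit this lock; stays in the stand. Axes as for the red key.
- blue_key: A similar key with a blue bow, blade 12.5 mm thick: does not fit this lock; stays in the stand. Axes as for the red key.
- key_stand: Wooden block fixed to the table, 180 mm (x) by 60 mm (y) by 40 mm tall; origin at the centre of its underside. Three slots in its top, each 37 mm (x) by 17 mm (y), at x = -60, 0 and 60 mm; the keys' tips hang 16 mm above the table. The keys' widths lie along the stand's x (within 5 degrees).
- cabinet: Grey steel parts cabinet fixed to the table: 260 mm deep (x), 240 mm wide (y), 140 mm tall; origin at the centre of its underside, front with the drawer at -x. The keyhole is in its top, 80 mm behind the front edge, midway across, in a 50 mm square steel plate with a red frame.
- keyhole (a point): Centre of the keyhole's mouth, in the cabinet's top face. z up, x to the cabinet's back. A plain slot 29 mm long (x) by 9.5 mm wide (y) through a plate 6 mm thick. The key goes straight down, its width along the slot (either way round), 24 mm deep, until its collar rests on the plate; it can turn only once its whole blade is below the plate (18 mm).
- lock_core (a joint): Angle of the lock's hidden core, rad: 0 locked, grows as the key turns clockwise seen from above. The bolt lets go at about 0.95; the core stops at 1.25. The key has about 0.12 rad of play in it, so turn it some 1.1 to 1.3 rad (65 to 75 degrees). Friction about 0.05 N m, no spring: it stays where it is left.
- drawer (a joint): How far the blue-fronted drawer is out, m: 0 shut, 0.05 fully sprung out towards the robot (the cabinet's -x). A spring pushes it out by itself once the bolt is withdrawn; it cannot be pulled open while locked.
- drawer_front (a point): Centre of the drawer's blue front, 60 mm above the table; a steel bar handle 90 mm long stands 35 mm out from it. The drawer moves towards -x of this frame.

How it is judged (in metres and radians):
On the way:
1. the red key is fully home in the keyhole while the drawer is still shut (z of red_key in the frame of keyhole below -0.0205 m and horizontal distance between red_key and keyhole below 0.006 m and angle between the z axis of red_key and the z axis of keyhole, either way round below 0.15 rad and value of joint drawer below 0.008 m), for 0.1 s.
At the end, for the whole second after the job is handed in: The drawer is out by more than 35 mm, the lock's core is turned by more than 0.8 rad, and the red key is at rest in the lock, its tip at least 17 mm below the keyhole's mouth and within 8 mm of its centre sideways; the yellow and blue keys are within 30 mm of where they began (value of joint drawer above 0.035 m and value of joint lock_core above 0.8 rad and z of red_key in the frame of keyhole below -0.017 m and horizontal distance between red_key and keyhole below 0.008 m and linear speed of red_key below 0.03 m/s and distance of each of yellow_key, blue_key from where it was at the start of the episode below 0.03 m); the robot touches nothing.
It fails at once if the yellow or the blue key is lifted, knocked over or shifted by more than 30 mm (distance of any of yellow_key, blue_key from where it was at the start of the episode above 0.03 m or angle between any of yellow_key, blue_key's own z axis and vertical above 0.5 rad).
It also fails if it takes over 45 s, if anything falls off the work surface, if the arm or the gripper's body presses on something with over 40 N, if the wrist force passes 120 N, or if a joint passes its speed limit or range.

## Working session

There is one attempt and no reset: what is moved stays moved. The work goes in short steps, Python scripts to look and compute and a shell command to move; the robot and the scene stay as the last step left them, time stands still between calls to the robot, and variables do not carry over. Pictures are saved under pics/ and viewed, at most 10 in all, crops included, and the job is handed in when it is done.

```bash
ls; mkdir -p pics; cat > h.py <<'E'
import numpy as np, cv2
from cell import env, cams
def shot(n):
    o=env.get_obs(); c=cams.get_calibration(n); p,d=cams.camera(n); return p,d,c
def ray(c,uv):
    q=cv2.undistortPoints(np.array(uv,float).reshape(-1,1,2),np.array(c["mtx"],float),np.array(c["dist"],float)).reshape(-1,2)
    M=np.array(c["cam_to_world"]); v=np.c_[q[:,0],-q[:,1],-np.ones(len(q))]
    return M[:3,3], v@M[:3,:3].T
def onz(c,uv,z):
    o,v=ray(c,uv); return o+v*((z-o[2])/v[:,2])[:,None]
def cloud(c,d):
    vv,uu=np.mgrid[0:480,0:640]; o,v=ray(c,np.c_[uu.ravel(),vv.ravel()])
    return (o+v*d.ravel()[:,None]).reshape(480,640,3)
def save(p,f): cv2.imwrite("pics/"+f,cv2.cvtColor(p,cv2.COLOR_RGB2BGR))
E
python3 - <<'E'
from h import *
print(env.grip_point_offset, env.get_obs())
P=[]
for n in("scene","top"):
    p,d,c=shot(n); np.savez(n,p=p,d=d,**{k:np.array(c[k]) for k in("mtx","dist","cam_to_world")}); P.append(p); print(n,np.round(c["cam_to_world"],2).tolist())
save(P[0],"s.png");save(P[1],"t.png")
E
```

```text
pics
18.700000000000003 {'clock': 0.0, 'joints': array([-1.41200754e+00,  2.76612401e-01,  1.50613948e+00,  1.04669888e-05,
        1.36070340e+00, -1.21004455e-01]), 'qvel': array([-6.98378427e-05, -1.21797895e-03, -5.49649446e-04, -1.21318161e-03,
       -1.34524797e-04,  6.55344815e-04]), 'joint_efforts': array([ 4.64190889e-04, -4.16774762e+01, -2.45804268e+01, -1.45202762e-04,
        1.11249115e-02,  9.88545906e-06]), 'tool_pos': array([ 158.70161268, -552.1125929 ,  230.42726313]), 'orientation': array([-3.13974488e+00, -2.34994621e-04,  2.79790834e-01]), 'contact_force': array([0.16345195, 0.90753002, 0.52421734]), 'wrist_torque': array([ 0.00782171, -0.02092277,  0.03179562]), 'grasp_force': 0.0, 'gripper_width': 0.9967680017313193}
scene [[0.16, -0.81, 0.56, 1005.68], [0.99, 0.13, -0.09, -136.02], [0.0, 0.57, 0.82, 777.12], [0.0, 0.0, 0.0, 1.0]]
top [[-0.01, 1.0, -0.02, 505.74], [-1.0, -0.01, -0.0, -59.61], [-0.0, 0.02, 1.0, 1319.43], [0.0, 0.0, 0.0, 1.0]]
```

View pics/t.png

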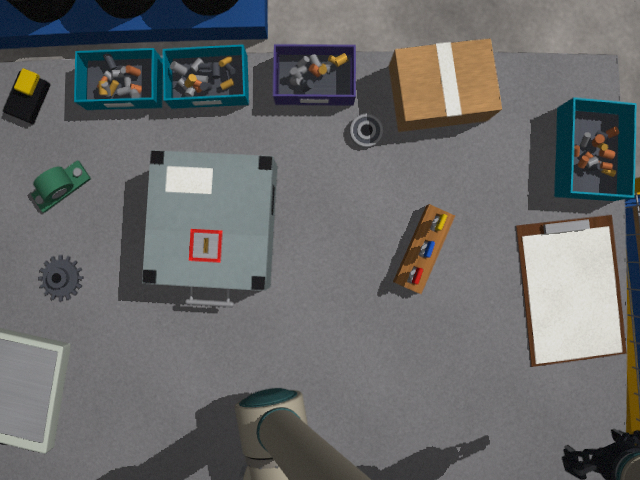

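View pics/s.png

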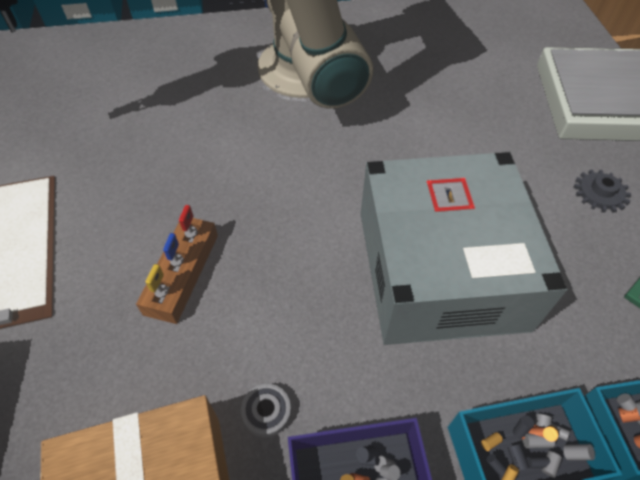

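The top view shows the stand at about (424,249), with the red key in the slot nearest the robot at (416,274). The keyhole is at (206,245) in the red frame on the cabinet. The scene view agrees.

```bash
cat >> h.py <<'E'
def redmask(p):
    h=cv2.cvtColor(p,cv2.COLOR_RGB2HSV); return (((h[...,0]<6)|(h[...,0]>174))&(h[...,1]>170)&(h[...,2]>90)).astype(np.uint8)
def comps(m,amin=15):
    n,l,s,ce=cv2.connectedComponentsWithStats(m); return [(s[i],ce[i],l==i) for i in range(1,n) if s[i,4]>=amin]
def frame(c,m,z=140):  # keyhole plate from red frame outline
    k=max(cv2.findContours(m.astype(np.uint8),cv2.RETR_EXTERNAL,2)[0],key=cv2.contourArea)
    w=onz(c,k.reshape(-1,2),z)[:,:2].astype(np.float32); return cv2.minAreaRect(w)
E
python3 - <<'E'
from h import *
for n in("top","scene"):
    c=dict(np.load(n+".npz")); p,d=c["p"],c["d"]; W=cloud(c,d)
    for s,ce,m in comps(redmask(p)):
        q=W[m]; print(n,s,np.round(ce,1),"cloud med",np.round(np.median(q,0)),"min",np.round(q.min(0)),"max",np.round(q.max(0)))
        if s[2]>20 and s[3]>20: print("  frame",frame(c,m))
    # stand wood rect and all bows
    if n=="top":
        h=cv2.cvtColor(p,cv2.COLOR_RGB2HSV); 
        m=((h[...,0]>5)&(h[...,0]<18)&(h[...,1]>110)).astype(np.uint8); m[:,:385]=0;m[:,460:]=0;m[:200]=0;m[300:]=0
        k=max(cv2.findContours(m,0,2)[0],key=cv2.contourArea); print("stand",cv2.minAreaRect(onz(c,k.reshape(-1,2),40)[:,:2].astype(np.float32)))
        print("cab top depth z",np.median(W[200:215,220:250,2]), "stand z",np.median(W[m>0][:,2]))
E
```

```text
top [189 229  33  33 324] [204.1 244.7] cloud med [525. 157. 141.] min [494. -60. 135.] max [ 557.  185. 1319.]
  frame ((525.0784301757812, 153.99203491210938), (60.615760803222656, 60.6585807800293), 86.216064453125)
top [414 268   9  16  73] [418.2 275.5] cloud med [ 459. -264.   97.] min [ 445. -272.   94.] max [ 475. -255.  103.]
stand ((514.67431640625, -285.69036865234375), (64.89186096191406, 180.25184631347656), 65.75486755371094)
cab top depth z 140.06120072127146 stand z 40.19754531908495
scene [460 179  13  29  65] [466.8 195.6] cloud med [536. 181. 141.] min [498. 162. 139.] max [555. 184. 143.]
scene [428 181  17  29  61] [433.4 196. ] cloud med [526. 127. 141.] min [495. 124. 138.] max [552. 136. 143.]
scene [180 206   9  24  79] [183.6 216.3] cloud med [ 468. -265.   96.] min [ 449. -271.   72.] max [ 478. -256.   99.]
```

```bash
R='{"tx":36.8,"ty":-19.4,"tz":3,"twist":-140,"hand":0}'; python3 -m pendant '[{"tx":36.8,"ty":-19.4,"tz":1,"twist":-70,"hand":0},{"tx":36.8,"ty":-19.4,"tz":1,"twist":-70,"hand":0},{"tx":36.8,"ty":-19.4,"tz":1,"twist":-70,"hand":0},{"tx":36.8,"ty":-19.4,"tz":1,"twist":-70,"hand":0},{"tx":36.8,"ty":-19.4,"tz":1,"twist":-70,"hand":0},{"tx":36.8,"ty":-19.4,"tz":1,"twist":-70,"hand":0},{"tx":36.8,"ty":-19.4,"tz":1,"twist":-70,"hand":0},{"tx":36.8,"ty":-19.4,"tz":1,"twist":-70,"hand":0},{"tx":36.8,"ty":-19.4,"tz":1,"twist":-70,"hand":0},{"tx":36.8,"ty":-19.4,"tz":1,"twist":-70,"hand":0},{"tx":36.8,"ty":-19.4,"tz":3,"twist":-140,"hand":0},{"tx":36.8,"ty":-19.4,"tz":3,"twist":-140,"hand":0},{"tx":36.8,"ty":-19.4,"tz":3,"twist":-140,"hand":0},{"tx":36.8,"ty":-19.4,"tz":3,"twist":-140,"hand":0},{"tx":36.8,"ty":-19.4,"tz":3,"twist":-140,"hand":0},{"tx":36.8,"ty":-19.4,"tz":3,"twist":-140,"hand":0},{"tx":36.8,"ty":-19.4,"tz":3,"twist":-140,"hand":0},{"tx":36.8,"ty":-19.4,"tz":3,"twist":-140,"hand":0},{"tx":36.8,"ty":-19.4,"tz":3,"twist":-140,"hand":0},{"tx":36.8,"ty":-19.4,"tz":3,"twist":-140,"hand":0}]'
python3 - <<'E'
from h import *
print(env.get_obs())
for n in ("wrist","top"):
    p,d,c=shot(n); np.savez(n+"1",p=p,d=d,**{k:np.array(c[k]) for k in("mtx","dist","cam_to_world")})
    if n=="wrist": save(p,"w1.png"); print(np.round(c["cam_to_world"],2).tolist())
    W=cloud(c,d)
    for s,ce,m in comps(redmask(p)): print(n,s,ce,np.round(np.median(W[m],0)),W[m].min(0),W[m].max(0))
E
```

```text
clock: 1.77
tool_pos: [458.6, -264.4, 200.8]
orientation: [3.141, -0.001, 2.729]
contact_force: [-0.4, 0.2, 0.2]
gripper_width: 1.002
grasp_force: 0.0
{'clock': 1.7667, 'joints': array([-6.54352254e-01,  2.27541030e-01,  1.65053464e+00, -7.19053161e-05,
        1.26453036e+00, -1.81252615e+00]), 'qvel': array([ 2.75727748e-04, -2.28801048e-03, -6.38552762e-04,  1.39822477e-03,
        1.80506128e-03, -1.11755125e+00]), 'joint_efforts': array([ 7.39579584e-03, -3.77290213e+01, -2.36080760e+01, -6.79707737e-04,
        5.98051935e-03,  7.77001027e-01]), 'tool_pos': array([ 458.61277126, -264.36395247,  200.82954436]), 'orientation': array([ 3.14141661e+00, -1.00031777e-03,  2.72899203e+00]), 'contact_force': array([-0.39467294,  0.23013909,  0.15341823]), 'wrist_torque': array([ 0.0027443 , -0.01507015, -0.06169212]), 'grasp_force': 0.0, 'gripper_width': 1.002335655778494}
[[0.4, -0.88, -0.26, 392.25], [0.92, 0.38, 0.11, -234.81], [0.0, -0.28, 0.96, 342.87], [0.0, 0.0, 0.0, 1.0]]
wrist [317 205  17  58 735] [325.13061224 236.26258503] [ 458. -262.   97.] [ 392.25018388 -275.70074903   11.06584408] [ 475.30151399 -234.807178    342.86596518]
top [189 229  33  33 322] [204.29192547 244.54037267] [527. 157. 142.] [494.06507302 -59.61425827 135.17539722] [ 556.41066587  185.58222559 1319.42829658]
```

View pics/w1.png

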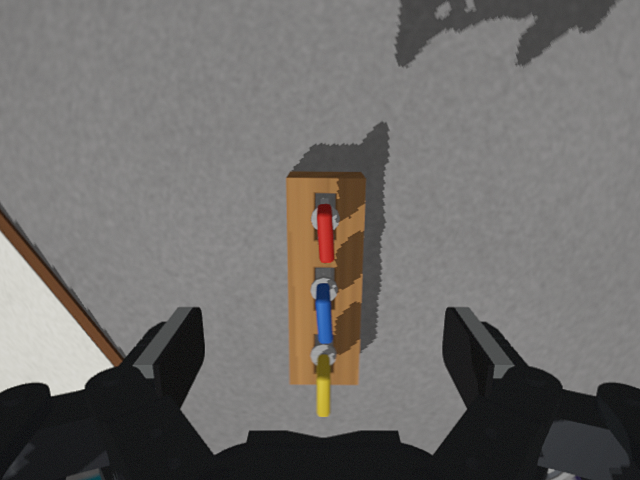

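The wrist view shows the red key at (325,236), lined up with the fingers' closing direction. I'll fit the bow's top edge from a still frame.

```bash
cat >> h.py <<'E'
def bow(c,p,d,zlo,zhi):
    W=cloud(c,d); m=redmask(p)>0; q=W[m&(W[...,2]>zlo)&(W[...,2]<zhi)]
    q=q[:,:]; r=cv2.minAreaRect(q[:,:2].astype(np.float32)); u=np.linalg.svd(q[:,:2]-q[:,:2].mean(0))[2][0] if len(q)<3000 else None
    return len(q),q.mean(0).round(1),r,np.degrees(np.arctan2(u[1],u[0]))%180
E
python3 - <<'E'
from h import *
p,d,c=shot("wrist"); p,d,c=shot("wrist"); o=env.get_obs(); print(o["tool_pos"],np.degrees(o["orientation"]))
print(bow(c,p,d,94,103)); print(bow(c,p,d,60,103))
print(np.round(c["cam_to_world"],3).tolist(), np.percentile(cloud(c,d)[redmask(p)>0][:,2],[5,25,50,75,95]))
E
```

```text
[ 458.74937909 -264.46506542  201.04431669] [ 1.79997419e+02 -3.03177153e-02  1.55891178e+02]
(704, array([ 458.6, -262.2,   96.9]), ((459.199462890625, -262.35357666015625), (9.568471908569336, 33.20047378540039), 68.22645568847656), np.float64(159.010346309724))
(736, array([ 458.1, -262. ,   96.5]), ((459.10650634765625, -262.3418884277344), (9.625523567199707, 33.37318801879883), 67.99944305419922), np.float64(158.95843188816497))
[[0.408, -0.875, -0.259, 392.528], [0.913, 0.392, 0.115, -234.31], [0.001, -0.283, 0.959, 342.958], [0.0, 0.0, 0.0, 1.0]] [94.1809022  96.26300228 96.93625267 97.46112403 98.31897113]
```

```bash
python3 -m pendant '[{"tx":0.06,"ty":0.2,"tz":4,"twist":-2.4,"hand":0},{"tx":0.06,"ty":0.2,"tz":7,"twist":-2.4,"hand":0},{"tx":0.06,"ty":0.2,"tz":10,"twist":-2.4,"hand":0},{"tx":0.06,"ty":0.2,"tz":12,"twist":-2.4,"hand":0},{"tx":0.06,"ty":0.2,"tz":13,"twist":-2.4,"hand":0},{"tx":0.06,"ty":0.2,"tz":14,"twist":-2.4,"hand":0},{"tx":0.06,"ty":0.2,"tz":14,"twist":-2.4,"hand":0},{"tx":0.06,"ty":0.2,"tz":14,"twist":-2.4,"hand":0.5},{"tx":0.06,"ty":0.2,"tz":14,"twist":-2.4,"hand":0.8},{"tx":0.06,"ty":0.2,"tz":14,"twist":-2.4,"hand":1},{"tx":0.06,"ty":0.2,"tz":14,"twist":-2.4,"hand":1},{"tx":0.06,"ty":0.2,"tz":14,"twist":-2.4,"hand":1},{"tx":0.06,"ty":0.2,"tz":14,"twist":-2.4,"hand":1},{"tx":0.06,"ty":0.2,"tz":14,"twist":-2.4,"hand":1},{"tx":0.06,"ty":0.2,"tz":14,"twist":-2.4,"hand":1},{"tx":0.06,"ty":0.2,"tz":14,"twist":-2.4,"hand":1}]' 50
```

```text
clock: 3.3
tool_pos: [459.4, -262.5, 61.8]
orientation: [3.142, 0.001, 2.765]
contact_force: [0.1, 0.7, 4.2]
gripper_width: 0.11
grasp_force: 51.3
```

```bash
python3 -m pendant '[{"tz":-1.5,"hand":1},{"tz":-3.5,"hand":1},{"tz":-6,"hand":1},{"tz":-9,"hand":1},{"tz":-12,"hand":1},{"tz":-15,"hand":1},{"tz":-17,"hand":1},{"tz":-18,"hand":1},{"tz":-18,"hand":1},{"tz":-18,"hand":1}]'
python3 - <<'E'
from h import *
import math
o=env.get_obs(); y=o["orientation"][2]; t=o["tool_pos"]; print(t,math.degrees(y))
p,d,c=shot("top"); 
for s,ce,m in comps(redmask(p)):
    if s[2]>20: print(frame(c,m))
g=np.array([525,154]); dx=g-t[:2]; print("tx,ty cm",dx@[math.cos(y),math.sin(y)]/10,dx@[math.sin(y),-math.cos(y)]/10)
p,d,c=shot("wrist"); save(p,"w2.png")
E
```

```text
[ 459.43321351 -262.48339019   61.8025401 ] 158.4253991411271
((525.0784301757812, 153.99203491210938), (60.615760803222656, 60.6585807800293), 86.216064453125)
tx,ty cm 9.2172935132801 41.141410746721746validation failed for argument at $[0]...
```

View pics/w2.png

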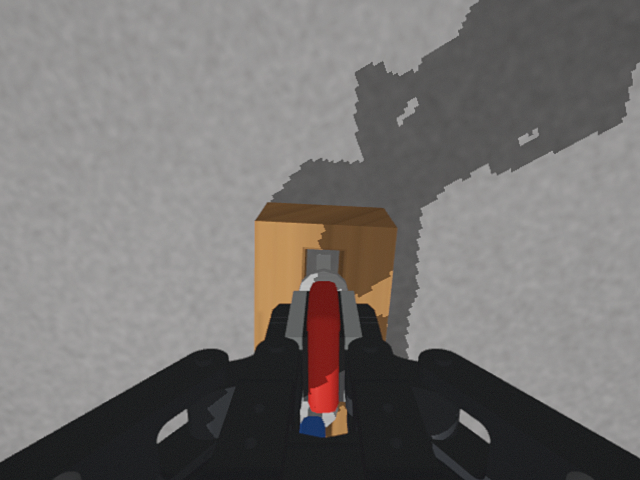

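The red bow at (323,345) is held squarely between the pads. The lift was refused because each row needs all its fields, so I'll resend it complete.

```bash
python3 -m pendant '[{"tx":0,"ty":0,"tz":-1.5,"twist":0,"hand":1},{"tx":0,"ty":0,"tz":-3.5,"twist":0,"hand":1},{"tx":0,"ty":0,"tz":-6,"twist":0,"hand":1},{"tx":0,"ty":0,"tz":-9,"twist":0,"hand":1},{"tx":0,"ty":0,"tz":-12,"twist":0,"hand":1},{"tx":0,"ty":0,"tz":-15,"twist":0,"hand":1},{"tx":0,"ty":0,"tz":-17,"twist":0,"hand":1},{"tx":0,"ty":0,"tz":-18,"twist":0,"hand":1},{"tx":0,"ty":0,"tz":-18,"twist":0,"hand":1}]' 60
```

```text
clock: 4.15
tool_pos: [460.1, -263.3, 243.2]
orientation: [-3.14, 0.004, 2.765]
contact_force: [0.0, -0.7, -0.7]
gripper_width: 0.108
grasp_force: 58.5
```

```bash
python3 -m pendant '[{"tx":0.4,"ty":3,"tz":0,"twist":-4,"hand":1},{"tx":0.9,"ty":7,"tz":0,"twist":-8,"hand":1},{"tx":1.4,"ty":11,"tz":0,"twist":-12,"hand":1},{"tx":1.8,"ty":15,"tz":0,"twist":-17.8,"hand":1},{"tx":2,"ty":19,"tz":0,"twist":-17.8,"hand":1},{"tx":2.3,"ty":23,"tz":0,"twist":-17.8,"hand":1},{"tx":2.6,"ty":27,"tz":0,"twist":-17.8,"hand":1},{"tx":2.9,"ty":31,"tz":0,"twist":-17.8,"hand":1},{"tx":3.2,"ty":35,"tz":0,"twist":-17.8,"hand":1},{"tx":3.4,"ty":39,"tz":0,"twist":-17.8,"hand":1},{"tx":3.6,"ty":42,"tz":0,"twist":-17.8,"hand":1},{"tx":3.6,"ty":43,"tz":0,"twist":-17.8,"hand":1},{"tx":3.6,"ty":43,"tz":0,"twist":-17.8,"hand":1},{"tx":3.6,"ty":43,"tz":0,"twist":-17.8,"hand":1},{"tx":3.6,"ty":43,"tz":0,"twist":-17.8,"hand":1},{"tx":3.6,"ty":43,"tz":0,"twist":-17.8,"hand":1},{"tx":3.6,"ty":43,"tz":0,"twist":-17.8,"hand":1}]' 60
python3 - <<'E'
from h import *
o=env.get_obs(); print(o["tool_pos"],np.degrees(o["orientation"]))
p,d,c=shot("wrist"); save(p,"w3.png"); np.savez("w3",p=p,d=d,**{k:np.array(c[k]) for k in("mtx","dist","cam_to_world")})
for s,ce,m in comps(redmask(p)): print(s,ce)
E
```

```text
clock: 5.57
tool_pos: [583.4, 149.0, 241.3]
orientation: [-3.141, -0.0, 3.074]
contact_force: [0.3, -0.2, -0.6]
gripper_width: 0.107
grasp_force: 58.8
[583.44833502 148.99584017 241.34579417] [-1.79967578e+02 -7.31290014e-03  1.76115145e+02]
[ 271   86  109  109 4173] [325.12772586 138.96597172]
[ 308  315   31   98 2756] [322.96480406 363.60050798]
```

View pics/w3.png

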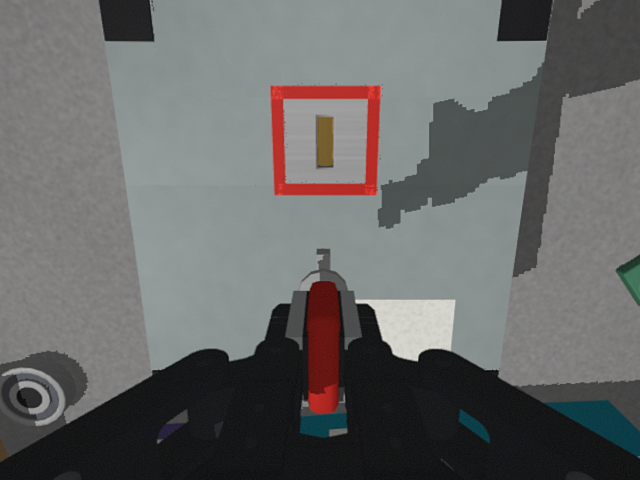

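The slot is at (324,141) inside the red frame, and the key's blade shows at about (323,255), in line with it. Next I'll measure both in this view.

```bash
cat > meas.py <<'E'
from h import *
import math
def meas(c,p,d,t,y):
    ex=np.array([math.cos(y),math.sin(y)]);ey=np.array([math.sin(y),-math.cos(y)])
    C=sorted(comps(redmask(p),500),key=lambda a:a[1][1])
    f=frame(c,C[0][2]); print("frame",f)
    s=C[0][0]; m=np.zeros((480,640),np.uint8); h=cv2.cvtColor(p,cv2.COLOR_RGB2HSV)
    sl=(slice(s[1]+18,s[1]+s[3]-18),slice(s[0]+18,s[0]+s[2]-18))
    g=cv2.cvtColor(p,cv2.COLOR_RGB2GRAY); m[sl]=((h[...,1]>80)|(g<120))[sl]
    k=max(cv2.findContours(m,0,2)[0],key=cv2.contourArea); r=cv2.minAreaRect(onz(c,k.reshape(-1,2),140)[:,:2].astype(np.float32)); print("slot",r,"px",cv2.boundingRect(k))
    W=cloud(c,d)
    for nm,g in(("frame",f[0]),("slot",r[0])):
        e=np.array(g)-t[:2]; print(nm,"tx,ty mm",e@ex,e@ey)
    if len(C)>1:
        q=W[C[1][2]]; z=np.percentile(q[:,2],90); q=q[(q[:,2]>z-4)&(q[:,2]<z+4)]
        l=(q[:,:2]-t[:2])@np.c_[ex,ey]; print("bow top z-tcp",np.median(q[:,2])-t[2],"tool x/y 2-98%",np.percentile(l,[2,50,98],axis=0).round(1).tolist())
if __name__=="__main__":
    c=dict(np.load("w3.npz")); meas(c,c["p"],c["d"],np.array([583.45,149.0,241.35]),math.radians(176.115))
    W=cloud(c,c["d"]); t=np.array([583.45,149.0,241.35]);y=math.radians(176.115)
    q=W[249:272,317:330].reshape(-1,3); q=q[(q[:,2]>185)&(q[:,2]<215)]
    l=(q-t); print("blade",len(q),np.percentile(np.c_[l[:,0]*math.cos(y)+l[:,1]*math.sin(y),l[:,0]*math.sin(y)-l[:,1]*math.cos(y),l[:,2]],[2,50,98],axis=0).round(1).tolist())
E
python3 meas.py
```

```text
frame ((524.418212890625, 154.84506225585938), (61.27583694458008, 61.22234344482422), 86.1109619140625)
slot ((524.3570556640625, 154.6462860107422), (10.112948417663574, 30.08416748046875), 85.81448364257812) px (316, 115, 18, 54)
frame tx,ty mm 59.292161978174406 1.8319852770640908
slot tx,ty mm 59.339710763913736 1.6295221570683243
bow top z-tcp 35.06521469228804 tool x/y 2-98% [[-15.0, -3.6], [1.5, 0.7], [15.9, 4.9]]
blade 264 [[5.9, -2.1, -42.4], [10.5, 0.7, -34.8], [13.1, 3.5, -33.4]]
```

```bash
python3 -m pendant '[{"tx":2,"ty":0.1,"tz":0,"twist":0.2,"hand":1},{"tx":4,"ty":0.1,"tz":0,"twist":0.2,"hand":1},{"tx":5.3,"ty":0.1,"tz":0,"twist":0.2,"hand":1},{"tx":5.89,"ty":0.1,"tz":1,"twist":0.2,"hand":1},{"tx":5.89,"ty":0.1,"tz":2.5,"twist":0.2,"hand":1},{"tx":5.89,"ty":0.1,"tz":4,"twist":0.2,"hand":1},{"tx":5.89,"ty":0.1,"tz":4.7,"twist":0.2,"hand":1},{"tx":5.89,"ty":0.1,"tz":4.7,"twist":0.2,"hand":1},{"tx":5.89,"ty":0.1,"tz":4.7,"twist":0.2,"hand":1},{"tx":5.89,"ty":0.1,"tz":4.7,"twist":0.2,"hand":1}]' 60
python3 - <<'E'
from h import *
o=env.get_obs(); print(o["tool_pos"],np.degrees(o["orientation"]))
p,d,c=shot("wrist"); save(p,"w4.png")
E
```

```text
clock: 6.45
tool_pos: [525.8, 155.3, 195.2]
orientation: [3.141, 0.002, 3.072]
contact_force: [-0.3, -0.2, -1.5]
gripper_width: 0.107
grasp_force: 58.8
[525.82595294 155.29643091 195.16036311] [1.79985118e+02 9.60998585e-02 1.76002866e+02]
```

View pics/w4.png

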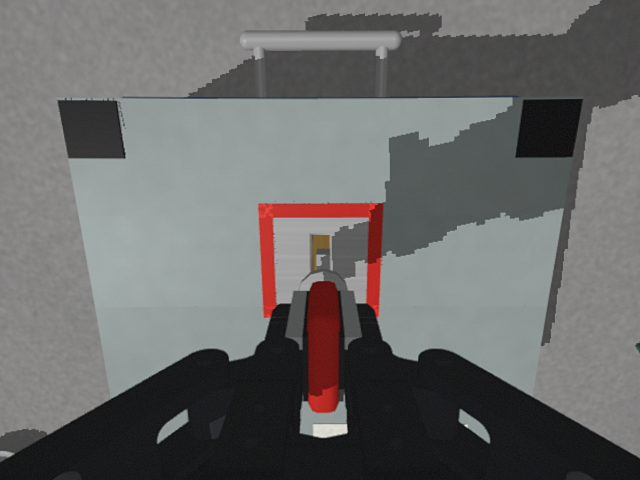

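```bash
python3 - <<'E'
from h import *
import math
p,d,c=shot("wrist"); o=env.get_obs(); t=o["tool_pos"]; y=o["orientation"][2]; print(t,math.degrees(y))
ex=np.array([math.cos(y),math.sin(y)]);ey=np.array([math.sin(y),-math.cos(y)])
h=cv2.cvtColor(p,cv2.COLOR_RGB2HSV); m=redmask(p)
def loc(uv,z): return (onz(c,uv,z)[:,:2]-t[:2])@np.c_[ex,ey]
for r in (225,240,255,275):   # frame left/right outer edges in rows
    k=np.where(h[r,:,0].astype(int)*0+((h[r,:,1]>150)&((h[r,:,0]<8)|(h[r,:,0]>172))))[0]; k=k[(k>250)&(k<395)]
    L=loc([[k.min()-.5,r],[k.max()+.5,r]],140); print(r,k.min(),k.max(),"centre y",L[:,1].mean().round(2),"w",np.diff(L[:,1]))
for r in (238,243,247):
    k=np.where((h[r,:,1]>110)&(h[r,:,0]>9)&(h[r,:,0]<30))[0]; k=k[(k>300)&(k<345)]; print("slot",r,k.min(),k.max(),loc([[k.min(),r],[k.max(),r]],140))
C=np.where(m[:,290:300].any(1))[0]; print("frame far edge row",C.min(),loc([[295,C.min()-.5]],140))
W=cloud(c,d); q=W[248:272,312:332].reshape(-1,3); q=q[(q[:,2]>140)&(q[:,2]<175)]; l=(q[:,:2]-t[:2])@np.c_[ex,ey]; print("blade",len(q),np.percentile(l,[2,50,98],axis=0).round(1).tolist(),np.percentile(q[:,2],[2,50,98]))
E
```

```text
[525.79340237 155.44633538 195.19150545] 176.01997911772742
225 259 381 centre y -0.81 w [61.84775528]
240 260 380 centre y -0.83 w [61.51814368]
255 261 380 centre y -0.59 w [61.68974836]
275 262 379 centre y -0.62 w [61.56887908]
slot 238 312 328 [[14.24771536 -4.90111665]
 [14.24412238  3.22679495]]
slot 243 312 328 [[11.58830955 -4.92236345]
 [11.58456008  3.23556173]]
slot 247 312 328 [[ 9.44663192 -4.93943726]
 [ 9.4427557   3.24260546]]
frame far edge row 204 [[ 32.07413277 -13.17517506]]
blade 316 [[5.6, -2.2], [10.2, 0.7], [13.0, 4.0]] [152.82851929 160.57149225 174.67381152]
```

```bash
python3 -m pendant '[{"tx":0.1,"ty":-0.14,"tz":0,"twist":0,"hand":1},{"tx":0.1,"ty":-0.14,"tz":0,"twist":0,"hand":1},{"tx":0.1,"ty":-0.14,"tz":0,"twist":0,"hand":1},{"tx":0.1,"ty":-0.14,"tz":0.3,"twist":0,"hand":1},{"tx":0.1,"ty":-0.14,"tz":0.6,"twist":0,"hand":1},{"tx":0.1,"ty":-0.14,"tz":0.8,"twist":0,"hand":1},{"tx":0.1,"ty":-0.14,"tz":1.0,"twist":0,"hand":1},{"tx":0.1,"ty":-0.14,"tz":1.2,"twist":0,"hand":1},{"tx":0.1,"ty":-0.14,"tz":1.3,"twist":0,"hand":1},{"tx":0.1,"ty":-0.14,"tz":1.3,"twist":0,"hand":1}]' 60
```

```text
clock: 7.38
tool_pos: [523.8, 154.1, 180.9]
orientation: [-3.141, -0.001, 3.072]
contact_force: [0.0, -0.0, -2.0]
gripper_width: 0.108
grasp_force: 58.8
```

```bash
python3 -m pendant '[{"tx":-0.07,"ty":0,"tz":0.2,"twist":0,"hand":1},{"tx":-0.07,"ty":0,"tz":0.4,"twist":0,"hand":1},{"tx":-0.07,"ty":0,"tz":0.6,"twist":0,"hand":1},{"tx":-0.07,"ty":0,"tz":0.8,"twist":0,"hand":1},{"tx":-0.07,"ty":0,"tz":1.0,"twist":0,"hand":1},{"tx":-0.07,"ty":0,"tz":1.0,"twist":0,"hand":1}]' 60
```

```text
clock: 7.88
tool_pos: [524.3, 154.0, 170.7]
orientation: [-3.141, -0.001, 3.072]
contact_force: [-0.4, -0.3, -1.4]
gripper_width: 0.106
grasp_force: 58.8
```

```bash
python3 -m pendant '[{"tx":0,"ty":0,"tz":0.2,"twist":0,"hand":1},{"tx":0,"ty":0,"tz":0.4,"twist":0,"hand":1},{"tx":0,"ty":0,"tz":0.6,"twist":0,"hand":1},{"tx":0,"ty":0,"tz":0.75,"twist":0,"hand":1},{"tx":0,"ty":0,"tz":0.85,"twist":0,"hand":1},{"tx":0,"ty":0,"tz":0.85,"twist":0,"hand":1},{"tx":0,"ty":0,"tz":0.85,"twist":0,"hand":1}]' 60
```

```text
clock: 8.47
tool_pos: [524.7, 154.1, 162.7]
orientation: [-3.141, -0.0, 3.072]
contact_force: [0.9, 0.1, -1.3]
gripper_width: 0.113
grasp_force: 58.8
```

```bash
python3 -m pendant '[{"tx":0,"ty":0,"tz":0.06,"twist":0,"hand":1},{"tx":0,"ty":0,"tz":0.12,"twist":0,"hand":1},{"tx":0,"ty":0,"tz":0.12,"twist":0,"hand":1},{"tx":0,"ty":0,"tz":0.12,"twist":0,"hand":1}]' 60
```

```text
clock: 8.8
tool_pos: [524.8, 154.1, 161.9]
orientation: [3.142, 0.001, 3.072]
contact_force: [-0.7, -1.2, 0.5]
gripper_width: 0.106
grasp_force: 59.1
```

Contact is just starting and the tip is about 24 mm deep, so the key is home. Now I'll turn it clockwise.

```bash
python3 -m pendant '[{"tx":0,"ty":0,"tz":0,"twist":5,"hand":1},{"tx":0,"ty":0,"tz":0,"twist":10,"hand":1},{"tx":0,"ty":0,"tz":0,"twist":15,"hand":1},{"tx":0,"ty":0,"tz":0,"twist":20,"hand":1},{"tx":0,"ty":0,"tz":0,"twist":25,"hand":1},{"tx":0,"ty":0,"tz":0,"twist":30,"hand":1},{"tx":0,"ty":0,"tz":0,"twist":35,"hand":1},{"tx":0,"ty":0,"tz":0,"twist":40,"hand":1},{"tx":0,"ty":0,"tz":0,"twist":45,"hand":1},{"tx":0,"ty":0,"tz":0,"twist":50,"hand":1},{"tx":0,"ty":0,"tz":0,"twist":55,"hand":1},{"tx":0,"ty":0,"tz":0,"twist":60,"hand":1},{"tx":0,"ty":0,"tz":0,"twist":65,"hand":1},{"tx":0,"ty":0,"tz":0,"twist":70,"hand":1},{"tx":0,"ty":0,"tz":0,"twist":70,"hand":1},{"tx":0,"ty":0,"tz":0,"twist":70,"hand":1},{"tx":0,"ty":0,"tz":0,"twist":70,"hand":1}]' 60
python3 - <<'E'
from h import *
print(env.get_obs()["wrist_torque"])
p,d,c=shot("top"); save(p[130:330,90:320].repeat(2,0).repeat(2,1),"t2.png")
E
```

```text
clock: 10.22
tool_pos: [524.9, 154.1, 161.9]
orientation: [3.141, 0.0, 1.852]
contact_force: [-0.2, 0.5, 1.7]
gripper_width: 0.104
grasp_force: 59.1
[-0.05459514  0.06944308  0.00035994]
```

View pics/t2.png

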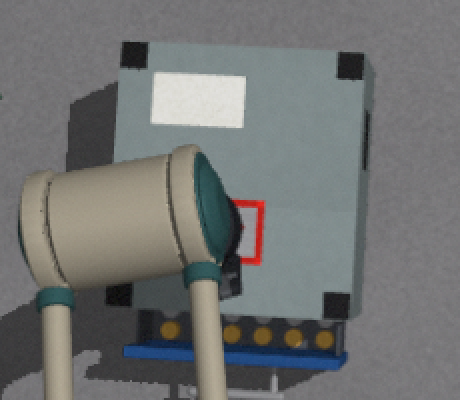

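The drawer has sprung open: its blue front is well clear of the cabinet at about (235,355) in the crop. Now I'll release the key and back off straight up.

```bash
python3 -m pendant '[{"tx":0,"ty":0,"tz":0,"twist":70,"hand":0.8},{"tx":0,"ty":0,"tz":0,"twist":0,"hand":0.7}]' 20 >/dev/null 2>&1 & wait; true
```

```text
(no output)
```

That call had a wrong first row: twist 70 where I meant 0, so it moved up to 7° further clockwise for one row before returning. I'll check the state before going on.

```bash
python3 - <<'E'
from h import *
o=env.get_obs(); print({k:np.round(o[k],3) for k in("clock","tool_pos","orientation","contact_force","wrist_torque","gripper_width","grasp_force")})
p,d,c=shot("wrist"); save(p,"w5.png")
E
```

```text
{'clock': np.float64(10.433), 'tool_pos': array([524.494, 154.094, 161.344]), 'orientation': array([-3.141, -0.   ,  1.845]), 'contact_force': array([-0.423, -0.461, -0.449]), 'wrist_torque': array([-0.001,  0.053,  0.014]), 'gripper_width': np.float64(0.296), 'grasp_force': np.float64(0.0)}
```

View pics/w5.png

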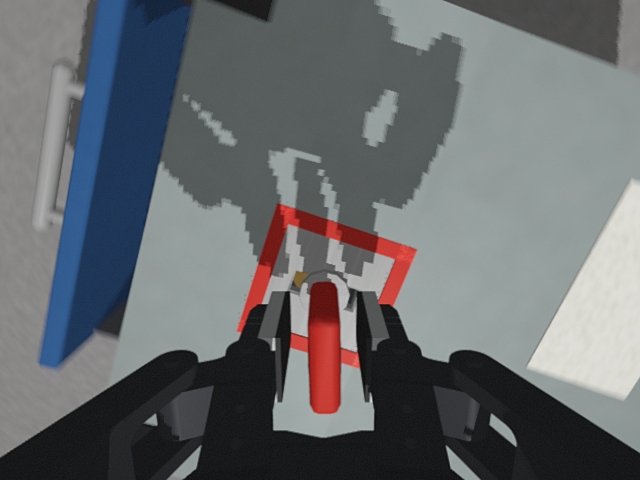

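The key stands upright and turned in the lock at (324,345), the pads are clear on both sides, and the drawer is open. I'll open fully and rise.

```bash
python3 -m pendant '[{"tx":0,"ty":0,"tz":0,"twist":0,"hand":0.5},{"tx":0,"ty":0,"tz":0,"twist":0,"hand":0.4},{"tx":0,"ty":0,"tz":0,"twist":0,"hand":0.4},{"tx":0,"ty":0,"tz":-1,"twist":0,"hand":0.4},{"tx":0,"ty":0,"tz":-3,"twist":0,"hand":0.4},{"tx":0,"ty":0,"tz":-6,"twist":0,"hand":0.4},{"tx":0,"ty":0,"tz":-9,"twist":0,"hand":0.4},{"tx":0,"ty":0,"tz":-11,"twist":0,"hand":0.4},{"tx":0,"ty":0,"tz":-12,"twist":0,"hand":0.4},{"tx":0,"ty":0,"tz":-12,"twist":0,"hand":0.4},{"tx":0,"ty":0,"tz":-12,"twist":0,"hand":0.4},{"tx":0,"ty":0,"tz":-12,"twist":0,"hand":0.4}]' 20
python3 - <<'E'
from h import *
p,d,c=shot("wrist"); save(p,"w6.png"); W=cloud(c,d); m=redmask(p)>0; q=W[m&(W[...,2]>170)&(W[...,2]<230)]
print(len(q),np.median(q,0)); r=cv2.minAreaRect(q[q[:,2]>190][:,:2].astype(np.float32)); print(r)
E
```

```text
clock: 11.48
tool_pos: [523.7, 153.9, 280.0]
orientation: [-3.139, -0.0, 1.85]
contact_force: [-0.5, 0.1, -1.3]
gripper_width: 0.6
grasp_force: 0.0
830 [524.40130514 155.31731514 196.90759153]
((524.8045654296875, 155.09429931640625), (9.576546669006348, 32.26314926147461), 16.253936767578125)
```

View pics/w6.png

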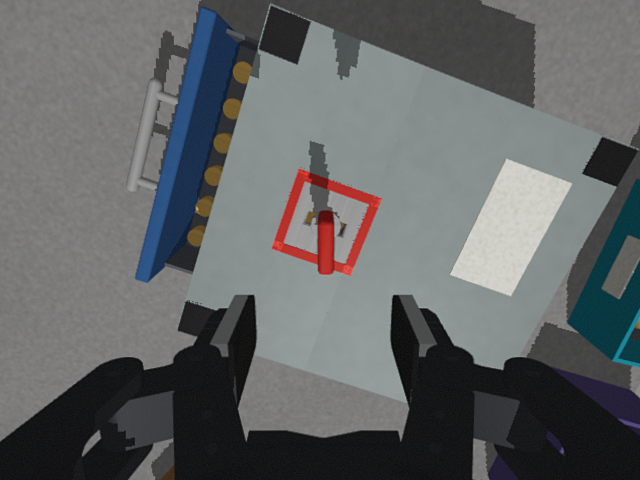

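The gripper is clear. The key stands in the lock, turned about 70°, with its top at z ≈ 197 (home is 198). The drawer is out.

```bash
python3 -c "
from cell import env
print(env.job_done())"
```

```text
the job is handed in; nothing more can be done
None
```

I handed the job in at about 11.6 s: the red key stands home in the lock, turned about 70° clockwise and released, with the drawer sprung open, the gripper clear and the other two keys never approached after the grasp; the hand-in returned no verdict, and one mistyped row briefly over-twisted by at most 7° during release with no visible effect.

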